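Re-seat a test plate under a stage's spring clip

ROBOT

A 6-joint arm with a two-finger parallel gripper is mounted at the origin on a cart in front of the work surface, level with it; the furniture and walls round the work are solid. World frame = base frame: x ahead of the robot, y to its left, z up, the work surface at z = 0. Lengths are in mm, angles in rad, forces in N, time in s.
With the tool pointing down it reaches from about 275 to 775 mm from the base axis. Payload 14.6 kg.
Tool frame: the origin (TCP) lies midway between the tips of the shut fingers; the grasp point (between the pads) lies 19 mm behind it (bot.hold_point_z is the distance from the TCP to the grasp point, in mm); z points along the fingers, y is the line along which they close (so a half turn about z gives the same grasp; the last joint's range is limited). The gripper opens to 85 mm and grips with 20 to 120 N. Pads are 22 mm wide; open, the fingers measure 114 mm over their backs; the gripper's body (76 mm by 85 mm) begins 54 mm behind the grasp point. The pads swing forward as they close: fully open they stand 13 mm farther back than shut.
Start: joints at [-1.298, 0.263, -0.048, 1.259, 0, 1.415], TCP at [217.801, -477.693, 231.278] pointing down, gripper open.
Joint ranges: [-2.65, 2.65], [-0.89, 1.7], [-1.18, 1.37], [-2.13, 2.11], [-1.35, 1.29], [-3.14, 3.14]. Speed limits (rad/s): [1.89, 1.89, 2.57, 2.79, 3.14, 3.14].

INTERFACE

Orientations are given as a unit quaternion [x, y, z, w].
In Python, from workcell import bot, optics, job, spot_in gives the robot as it stands.
- The arm moves only by the shell command python3 -m jog 'ROWS' [FORCE]. ROWS is JSON, a list of rows, each an object of numbers: "tx", "ty", "tz": the shift along the world's x, y, z in mm; "rx", "ry", "rz": the turn, a rotation vector about the world's x, y, z in degrees; "jaw": the opening, from -1 (shut) to 1 (fully open). A call has 1 to 12 rows; each row shifts and turns the commanded pose from where the row before left it; what a row does not reach is not made up. A row lasts 1/10 s, in which the tool goes at most 50 mm and 8.59 degrees, less where a joint would pass 70% of its speed; a pose out of reach is approached as far as the arm can. A call with a gripper value outside its range is refused whole. The fingers move at their own pace and stop on an object; FORCE is the grip in N (left out, the last holds). Time passes only in rows, so rows that do not move let the fingers close. It gives the time, the measured TCP pose, the force, the opening and the grip force at its end, in the units of the state.
- bot.state(): the state, without advancing time (a new reading comes with each control period).
- optics.get_image(name): name is "scene" or "side" or "wrist"; returns a dict with "pixels" (480x640x3 uint8, red, green, blue), "range_z" (480x640 float32, mm along the optical axis (not along the pixel's ray), 0 where there is no reading), "fx", "fy", "cx", "cy" (pixels), "extrinsics" (4x4, takes a point from world to camera coordinates). Camera axes: x right, y up, looking along -z (the intrinsics and any distortion apply to the point x, -y, -z); pixel columns grow to the right and rows downward; lengths in mm; the calibration is good to about 2 mm. A picture is of the moment at which its call begins.
- job.close_job(): hands the job in; it is judged then, once.
Trained networks look in the newest picture that a camera, given by its name, has taken for a name from the list of things; names that differ only in an ending like _2 or _b are one class to them, and where a whole thing is asked for, a point or a joint stands for the part that bears it (a point fixed in the world has none). Each returns a list of dicts, best first, with "score" (0 to 1); they miss things now and then, are a little off and sometimes report something else, mostly with a low value. They report only what shows in the picture. A call takes as long as a camera call. They do not tell look-alikes from the thing itself.
- spot_in(camera, label): "xyz" ([x, y, z] in mm, in the coordinates of the camera as it stood for that picture, good to about 4 mm: the middle of the surface that is visible of it).
The state is a dict: "clock": time; "qpos": joint angles; "joint_velocities": joint speeds; "tau": joint torques, N m; "tcp_pos": TCP position; "tool_rot": TCP orientation; "contact_force": force on the tool from outside, world axes, zero at the start; "wrist_torque": the same for the moment, N m; "grip_width": opening from 0.0 (shut) to 1.0 (fully open); "gripper_force": force on a finger pad.
Only numpy, scipy, OpenCV 4.12 (cv2) and the standard library are available. Lean on these libraries where they do the work, as an engineer would, in place of code of your own. Each camera call takes 0.05 s, during which the arm holds its last target. There are 200 camera calls.

TASK

The test plate on the inspection stage has been clipped down out of place. Swing the spring clip clear of the plate, push the plate fully home into the corner so that it lies flush against both the back rail and the side stop, then swing the clip back over the plate's edge as far as it goes, so that it holds the plate there. Do it all gently by pushing with the closed fingertips (the clip by its post), never gripping or forcing anything, and leave the other things where they are.

Things in the scene. Friction and masses are not known exactly. Their poses are not given: they have to be found in the camera images.
- stage: Inspection stage: fixed dark steel slab, 190 mm (x) by 262 mm (y), top face 16 mm above the bench. Its frame: x away from the robot, y left, z up at yaw 0. On it an L of two 12 mm tall aluminium bars, the back rail (far side) and the side stop (left), and the clip's pivot screw near its front edge. Origin: on the bench, 30 mm in -x and 35 mm in -y from the seat.
- seat (a point): Point on the stage's top face, axes as the stage's. When the plate is home, its origin lies exactly here. The back rail's inner face stands at x = +35 mm (from y = -57 to +55 mm), the side stop's inner face at y = +50 mm (from x = -35 to +15 mm).
- plate: Loose aluminium test plate, 70 (x) by 100 (y) by 8 mm, about 0.2 kg; a low disc (32 mm wide, 3 mm high) on it. Origin: centre of underside. Home: +x edge on the back rail, +y edge on the side stop. Starts 8 to 22 mm short of home in x and in y, turned up to 0.12 rad. Pushed on its -x or -y edge with the closed fingertips it slides at 1 to 3 N. Never push it with more than 20 N.
- pivot (a point): Foot of the clip's pivot screw on the stage's top face, at (-90, -55) mm from the seat in the stage's axes. The clip turns about the vertical line through it; the screw head reaches 24 mm above the stage.
- clip (a joint): Clip angle about its pivot (rad), counter-clockwise from above; stays where left. The blade points from the pivot along (joint - 1.6) rad, from stage x towards stage y. 0: clear, pointing to -y. 1.9: fully on, toe on the plate (a stop at each end). Pushing the post takes 1.5 N, plus 1 to 5 N where the toe drags on the plate or climbs its edge (by itself, at 1.4 to 1.7 rad).
- post (a point): Middle of the clip's round upright steel post, 12 mm in diameter, 90 mm from the pivot axis, reaching from 20 to 42 mm above the stage's top face (this point: 30 mm). The clip is pushed by it, on either side, with closed fingertips about 24 mm above the stage, clear over the plate.
- clip_blade: The clip's sprung steel blade with toe and post: a strip 13 mm wide, 15 mm above the stage, with a polished round dished toe under the post (32 mm across, rim raised so that it climbs the plate's edge). Origin 12 mm from the pivot axis, x along the blade. The toe presses on the plate with 3 N; the blade flexes up by itself. Never load it with more than 20 N, so do not grip it.
- hub_14: Bystander: black flanged hub, 41 mm wide, 39 mm tall, standing on the stage's near left corner. Origin: centre of its underside.
- mandrel_1: Bystander: pale mandrel, 35 mm wide, 66 mm tall, standing on the bench left of the stage.
- solder_tin: Bystander: round tin, 62 mm wide, 48 mm tall, on the bench right of the stage.
Things that resemble listed ones, but are neither listed nor needed, are in the scene too. Several things have the shape of the plate; the one meant has the colours described above.

How it is judged:
By the outcome, as a careful person would: the job done as asked, in the order asked, and still so for the second after the job is handed in, with the robot touching nothing.
It also fails if it takes over 72 s, if anything falls off the work surface, if the arm or the gripper's body presses on something with over 40 N, if the wrist force passes 120 N, or if a joint passes its speed limit or range.

## Working session

There is one attempt and no reset: what is moved stays moved. The work goes in short steps, Python scripts to look and compute and a shell command to move; the robot and the scene stay as the last step left them, time stands still between calls to the robot, and variables do not carry over. Pictures are saved under pics/ and viewed, at most 10 in all, crops included, and the job is handed in when it is done.

```bash
mkdir -p pics; cat > h.py <<'E'
import numpy as np, cv2
from workcell import bot, optics, job, spot_in
def grab(n):
    return optics.get_image(n)
def cloud(im):
    z=im["range_z"].astype(float); v,u=np.mgrid[0:480,0:640]
    P=np.stack([(u-im["cx"])/im["fx"]*z,-(v-im["cy"])/im["fy"]*z,-z,np.ones_like(z)],-1)
    W=P@np.linalg.inv(im["extrinsics"]).T
    W=W[...,:3]; W[z==0]=np.nan; return W
def toworld(im,p): return (np.linalg.inv(im["extrinsics"])@np.r_[p,1])[:3]
def pix(im,w):
    c=im["extrinsics"]@np.r_[w,1]; return im["fx"]*c[0]/-c[2]+im["cx"], -im["fy"]*c[1]/-c[2]+im["cy"]
E
python3 - <<'E'
from h import *
a=[]
for n in("scene","side"):
    im=grab(n); a.append(im); cv2.imwrite(f"pics/{n}0.png",im["pixels"][:,:,::-1])
    print(n,{k:im[k] for k in im if k not in("pixels","range_z")})
    for l in("stage","plate","clip_blade","post","hub_14","mandrel_1","solder_tin"):
        print(l,[(np.round(toworld(im,d["xyz"])).tolist(),round(d["score"],2)) for d in spot_in(n,l)][:4])
print(bot.state())
E
```

```text
scene {'fx': 470.15150539384246, 'fy': 470.15150539384246, 'cx': 315.61324113579695, 'cy': 236.9842791769122, 'extrinsics': array([[-7.40275053e-01, -6.72008336e-01,  1.99409644e-02,
         4.73771151e+02],
       [ 4.98145298e-01, -5.28348356e-01,  6.87531291e-01,
        -3.00319040e+02],
       [-4.51490983e-01,  5.18895761e-01,  7.25880900e-01,
        -7.26325343e+02],
       [ 0.00000000e+00,  0.00000000e+00,  0.00000000e+00,
         1.00000000e+00]])}
stage [([502.0, -60.0, 11.0], 0.87)]
plate [([525.0, -10.0, 21.0], 0.93), ([620.0, 394.0, 5.0], 0.72)]
clip_blade [([532.0, -53.0, 30.0], 0.61)]
post [([530.0, -58.0, 34.0], 0.54)]
hub_14 [([431.0, 38.0, 42.0], 0.77), ([526.0, 120.0, 51.0], 0.72)]
mandrel_1 [([521.0, 121.0, 50.0], 0.71)]
solder_tin []
side {'fx': 517.8023574871213, 'fy': 517.8023574871213, 'cx': 317.4068960523323, 'cy': 244.02194170632933, 'extrinsics': array([[-8.38011731e-01, -5.45652213e-01,  2.48718685e-05,
         5.25776450e+02],
       [ 3.37778055e-01, -5.18723156e-01,  7.85386703e-01,
        -1.94191332e+02],
       [-4.28535091e-01,  6.58171672e-01
[... 539 characters left out ...]
pos': array([-1.29831748e+00,  2.63098672e-01, -4.83027856e-02,  1.25942934e+00,
        1.07189825e-05,  1.41549328e+00]), 'joint_velocities': array([ 0.00039557, -0.00105851,  0.00137635,  0.00065899,  0.00045857,
        0.00107461]), 'tau': array([-2.15370121e-03, -6.37389421e+01,  3.84757698e+01,  7.24865513e-04,
       -3.03204515e-04, -2.94576395e-06]), 'tcp_pos': array([ 217.79197781, -477.68292073,  231.27794764]), 'tool_rot': array([ 9.77212407e-01,  2.12263779e-01,  4.34107640e-06, -1.75198340e-05]), 'contact_force': array([-0.61116493,  0.58207497,  0.79930629]), 'wrist_torque': array([-0.03329274,  0.0148489 ,  0.00411798]), 'gripper_force': 0.0, 'grip_width': 1.000808908016882}
```

View pics/scene0.png

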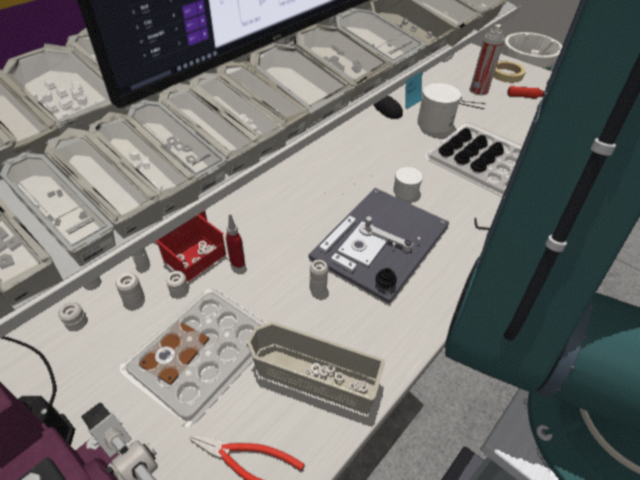

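View pics/side0.png

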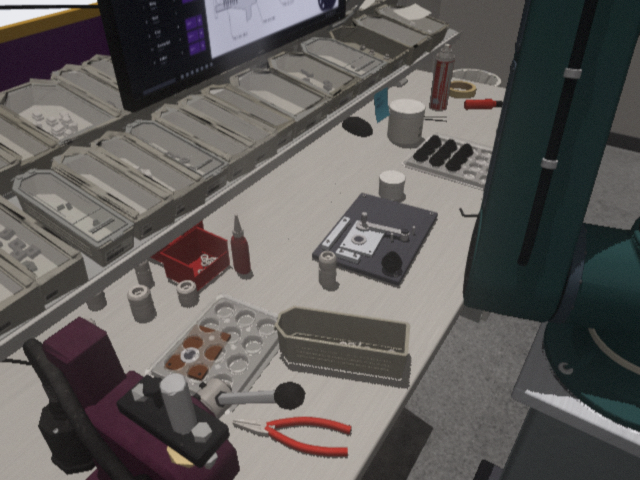

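```bash
python3 -m jog '[{"tz":20,"jaw":-1},{"tx":22,"ty":38,"tz":10,"rz":-2.2},{"tx":22,"ty":38,"tz":10,"rz":-2.2},{"tx":22,"ty":38,"tz":10,"rz":-2.2},{"tx":22,"ty":38,"tz":10,"rz":-2.2},{"tx":22,"ty":38,"tz":10,"rz":-2.2},{"tx":22,"ty":38,"tz":10,"rz":-2.2},{"tx":22,"ty":38,"tz":10,"rz":-2.2},{"tx":22,"ty":38,"tz":10,"rz":-2.2},{"tx":22,"ty":38,"tz":10,"rz":-2.2},{"tx":22,"ty":38,"rz":-2.2},{"tx":22,"ty":38,"rz":-2.5}]'
python3 - <<'E'
from h import *
im=grab("wrist"); cv2.imwrite("pics/w0.png",im["pixels"][:,:,::-1])
np.save("w0.npy",im,allow_pickle=True)
s=bot.state(); print(s["tcp_pos"],s["tool_rot"],s["clock"])
E=np.linalg.inv(im["extrinsics"]); print(E.round(3), im["fx"],im["cx"],im["cy"])
for l in("stage","plate","clip_blade","post","hub_14","mandrel_1","solder_tin"):
    print(l,[(np.round(toworld(im,d["xyz"])).tolist(),round(d["score"],2)) for d in spot_in("wrist",l)][:3])
E
```

```text
[ 217.79208344 -477.71075319  231.28807774] [ 9.77211904e-01  2.12266091e-01 -5.19174917e-06  2.00646425e-05] 0.85
[[ 4.16000e-01  8.62000e-01  2.91000e-01  2.94403e+02]
 [-9.10000e-01  3.94000e-01  1.32000e-01 -4.43798e+02]
 [-0.00000e+00 -3.19000e-01  9.48000e-01  3.74184e+02]
 [ 0.00000e+00  0.00000e+00  0.00000e+00  1.00000e+00]] 393.4039236639383 317.02877479428156 246.6022655808027
stage []
plate []
clip_blade []
post []
hub_14 []
mandrel_1 []
solder_tin []invalid input at $[0]: expected keys tx, ty, tz, rx, ry, rz, jaw
```

View pics/w0.png

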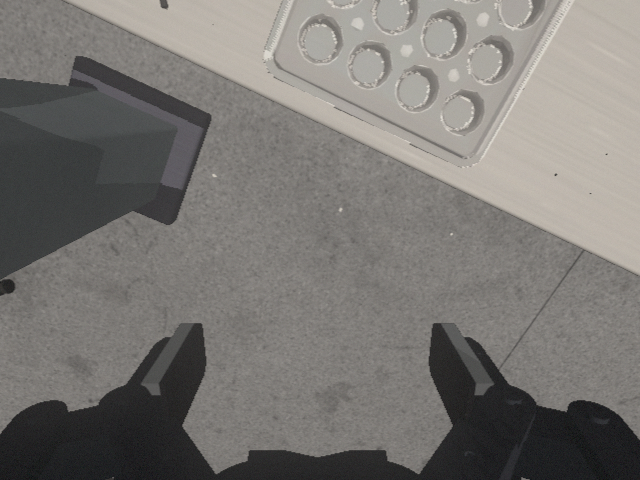

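The wrist view shows only the floor and a tray, because the jog was refused: every row needs all the keys.

```bash
python3 -m jog '[{"tx":0,"ty":0,"tz":30,"rx":0,"ry":0,"rz":0,"jaw":-1},{"tx":20,"ty":36,"tz":10,"rx":0,"ry":0,"rz":-2.2,"jaw":-1},{"tx":20,"ty":36,"tz":10,"rx":0,"ry":0,"rz":-2.2,"jaw":-1},{"tx":20,"ty":36,"tz":10,"rx":0,"ry":0,"rz":-2.2,"jaw":-1},{"tx":20,"ty":36,"tz":10,"rx":0,"ry":0,"rz":-2.2,"jaw":-1},{"tx":20,"ty":36,"tz":10,"rx":0,"ry":0,"rz":-2.2,"jaw":-1},{"tx":20,"ty":36,"tz":0,"rx":0,"ry":0,"rz":-2.2,"jaw":-1},{"tx":20,"ty":36,"tz":0,"rx":0,"ry":0,"rz":-2.2,"jaw":-1},{"tx":20,"ty":36,"tz":0,"rx":0,"ry":0,"rz":-2.2,"jaw":-1},{"tx":20,"ty":36,"tz":0,"rx":0,"ry":0,"rz":-2.2,"jaw":-1},{"tx":20,"ty":36,"tz":0,"rx":0,"ry":0,"rz":-2.2,"jaw":-1},{"tx":20,"ty":36,"tz":0,"rx":0,"ry":0,"rz":-2.5,"jaw":-1}]'
python3 - <<'E'
from h import *
im=grab("wrist"); cv2.imwrite("pics/w1.png",im["pixels"][:,:,::-1])
np.save("w1.npy",im,allow_pickle=True)
s=bot.state(); print(s["tcp_pos"],s["tool_rot"],s["clock"])
for l in("stage","plate","clip_blade","post","hub_14"):
    print(l,[(np.round(toworld(im,d["xyz"])).tolist(),round(d["score"],2)) for d in spot_in("wrist",l)][:3])
E
```

```text
clock: 2.4
tcp_pos: [438.3, -80.0, 311.4]
tool_rot: [1.0, -0.001, 0.0, 0.0]
contact_force: [0.5, -0.5, 0.5]
grip_width: 0.0
gripper_force: 0.0
[440.15583507 -76.00693364 311.2834382 ] [ 9.99998981e-01 -1.02718674e-03  5.26952711e-04 -8.39688418e-04] 2.45
stage [([525.0, -87.0, 17.0], 0.74)]
plate [([529.0, -22.0, 22.0], 0.7)]
clip_blade [([527.0, -64.0, 38.0], 0.66)]
post [([531.0, -61.0, 37.0], 0.73)]
hub_14 [([439.0, 26.0, 42.0], 0.88), ([527.0, -89.0, 16.0], 0.34)]
```

View pics/w1.png

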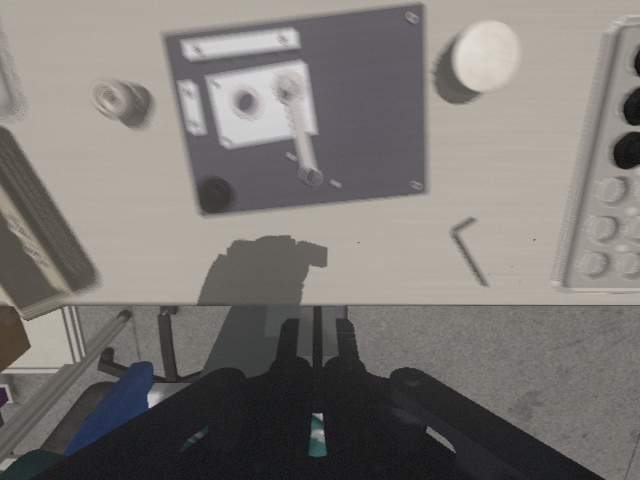

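Stage seen with corners ~(163,35),(423,4),(427,192),(202,214); plate ~(260,103), clip blade from pivot (310,175) to post (288,85), hub (215,195), bars top and left. Slightly motion blurred; measure from a still frame.

```bash
cat >> h.py <<'E'
def unit(t): return np.array([np.cos(t),np.sin(t)])
def rect(P):
    r=cv2.minAreaRect(P.astype(np.float32)); return np.round(r[0],1),np.round(r[1],1),round(r[2],2)
def big(m):
    n,l,s,_=cv2.connectedComponentsWithStats(m.astype(np.uint8)); return l==1+np.argmax(s[1:,4]) if n>1 else m
E
python3 - <<'E'
from h import *
im=grab("wrist"); im=grab("wrist"); np.save("w2.npy",im,allow_pickle=True)
W=cloud(im); x,y,z=W[...,0],W[...,1],W[...,2]
roi=(x>380)&(x<640)&(y>-240)&(y<100)
h,_=np.histogram(z[roi],bins=np.arange(-4,64,2)); print(dict(zip(range(-4,62,2),h)))
m=big(roi&(z>9)); print("stage",rect(W[m][:,:2]))
m2=roi&(z>26.5)&(z<31)
n,l,s,c=cv2.connectedComponentsWithStats(m2.astype(np.uint8))
for i in range(1,n):
    if s[i,4]>60: print("h26-31",s[i],rect(W[l==i][:,:2]))
m3=roi&(z>21.5)&(z<26)
n,l,s,c=cv2.connectedComponentsWithStats(m3.astype(np.uint8))
for i in range(1,n):
    if s[i,4]>60: print("h21-26",s[i],rect(W[l==i][:,:2]))
m4=roi&(z>32)
n,l,s,c=cv2.connectedComponentsWithStats(m4.astype(np.uint8))
for i in range(1,n):
    if s[i,4]>20: print("h>32",s[i],np.nanmean(W[l==i],0).round(1),np.nanmax(W[l==i],0).round(1))
p=cv2.resize(im["pixels"][0:230,150:440],None,fx=2.6,fy=2.6,interpolation=cv2.INTER_CUBIC)
cv2.imwrite("pics/w2.png",p[:,:,::-1])
E
```

```text
{-4: np.int64(88), -2: np.int64(9507), 0: np.int64(15641), 2: np.int64(688), 4: np.int64(54), 6: np.int64(44), 8: np.int64(55), 10: np.int64(57), 12: np.int64(338), 14: np.int64(13301), 16: np.int64(20053), 18: np.int64(876), 20: np.int64(177), 22: np.int64(1951), 24: np.int64(3131), 26: np.int64(1808), 28: np.int64(1868), 30: np.int64(679), 32: np.int64(816), 34: np.int64(610), 36: np.int64(154), 38: np.int64(306), 40: np.int64(352), 42: np.int64(123), 44: np.int64(119), 46: np.int64(808), 48: np.int64(1075), 50: np.int64(150), 52: np.int64(53), 54: np.int64(135), 56: np.int64(79), 58: np.int64(88), 60: np.int64(155)}
stage (array([442.5, -82.6]), array([117.2,  31.2]), 89.1)
h26-31 [ 184   30  116   32 1937] (array([584.9,  -8.8]), array([ 16.2, 111.9]), 6.31)
h26-31 [449  38  18  53  77] (array([ 566.2, -220. ]), array([48.9, 13. ]), 15.31)
h26-31 [275  74  13  30  88] (array([544.7, -45.3]), array([27.5,  8.7]), 11.21)
h26-31 [299  78   8  23  80] (array([545.1, -68.1]), array([ 7. , 20.6]), 89.32)
h26-31 [181  83  25  53 716] (array([525.9,  43.7]), array([49.9, 16.3]), 6.33)
h26-31 [232  87  31  33 676] (array([531.9, -11.2]), array([30.8, 30.7]), 58.79)
h21-26 [447  43  17  48  66] (array([ 564.4, -219.2]), array([45.2, 10.6]), 18.04)
h21-26 [ 209   62  108   87 4807] (array([528.6, -27.7]), array([70. , 99.9]), 9.24)
h>32 [ 451   20   39   73 1923] [ 571.7 -226.8   47.3] [ 602.9 -211.5   51.2]
h>32 [ 280   75   41  111 1432] [504.9 -66.3  37.3] [557.9 -45.7  62.3]
h>32 [118  86  26  31 597] [532.8  95.8  53.1] [546.8 100.   68. ]
h>32 [290 155   6   6  26] [478.6 -57.1  34.3] [481.  -54.4  35.9]
h>32 [ 197  178   38   37 1097] [439.3  24.3  44.1] [457.1  47.   57.2]
h>32 [334 182   6   5  24] [ 450.5 -103.7   33.8] [ 452.8 -100.8   36.1]
h>32 [   30   306   576   174 46383] [449.1 -82.8 374.6] [458.3 -24.1 399. ]
```

View pics/w2.png

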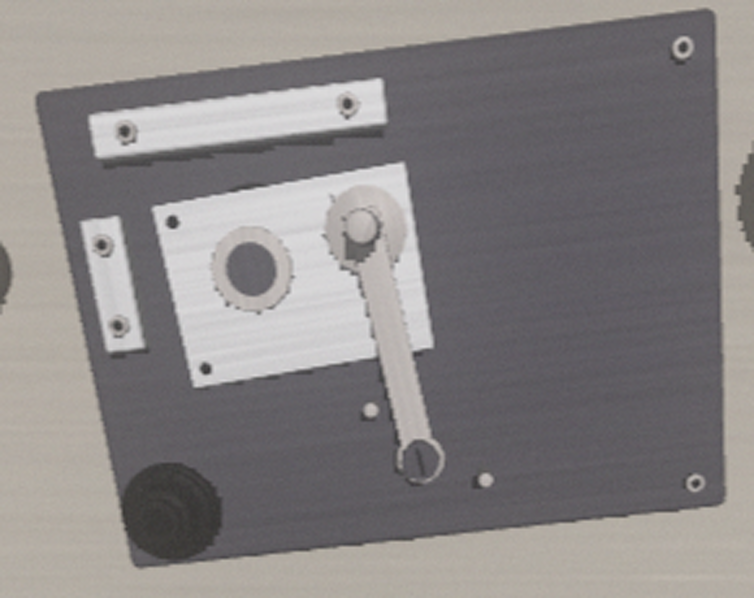

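```bash
cat >> h.py <<'E'
YAW=np.radians(6.32); R=np.array([[np.cos(YAW),-np.sin(YAW)],[np.sin(YAW),np.cos(YAW)]])
SEAT=np.array([542.1,-12.7]); PIV=SEAT+R@[-90,-55]
def yaw(q): x,y,z,w=q; return np.degrees(np.arctan2(2*(x*y+z*w),1-2*(y*y+z*z)))
def st():
    s=bot.state(); print("t",round(s["clock"],2),"tcp",s["tcp_pos"].round(1),"yaw",round(yaw(s["tool_rot"]),1),"F",s["contact_force"].round(1),"seatframe",(R.T@(s["tcp_pos"][:2]-SEAT)).round(1)); return s
E
python3 - <<'E'
from h import *
im=np.load("w2.npy",allow_pickle=True).item()
W=cloud(im); x,y,z=W[...,0],W[...,1],W[...,2]
m=(np.hypot(x-547,y+60)<25)&(z>53); print("post",m.sum(),W[m].mean(0),rect(W[m][:,:2]))
m=(np.hypot(x-PIV[0],y-PIV[1])<14)&(z>36); print("piv",PIV,m.sum(),rect(W[m][:,:2]),np.median(z[m]))
p=W[(np.hypot(x-547,y+60)<25)&(z>53)].mean(0)[:2]
d=p-PIV; a=np.arctan2(d[1],d[0]); print("r",np.hypot(*d),"world",np.degrees(a),"joint",a-YAW+1.6)
q=PIV+90*unit(a); t=unit(a+np.pi/2)
print("start 27 off",q+27*t,"yaw",np.degrees(a)+90)
s=st(); print(s["qpos"])
# waypoints cw with offset 17 tangential: radius to tcp
for k in range(0,13): 
    b=np.radians(-85.4)+ (a-np.radians(-85.4))*(1-k/12); print(k,(PIV+90*unit(b)+17*unit(b+np.pi/2)).round(1),round(np.degrees(b)+90,1))
E
```

```text
post 141 [545.4557474  -56.75174244  60.04070961] (array([545.5, -56.8]), array([11.1, 10.9]), 46.18)
piv [458.70143629 -77.27305607] 13108 (array([454.5, -77.6]), array([22.3, 21.6]), 51.77) 380.93392968394846
r 89.14838646993816 world 13.308420924362148 joint 1.7219709546453852
start 27 off [540.06928622 -30.28079079] yaw 103.30842092436215
t 2.8 tcp [437.5 -82.6 311.3] yaw -0.1 F [-0.2 -0.1  0.7] seatframe [-111.7  -57.9]
[-3.69943200e-01  1.11194655e-01 -2.88060719e-02  1.43071967e+00
 -1.14109644e-04  2.77284115e+00]
0 [542.4 -40. ] 103.3
1 [546.8 -52.4] 95.1
2 [549.5 -65.2] 86.9
3 [550.3 -78.3] 78.6
4 [549.2 -91.4] 70.4
5 [ 546.2 -104.2] 62.2
6 [ 541.5 -116.5] 54.0
7 [ 535.  -127.9] 45.7
8 [ 527.  -138.3] 37.5
9 [ 517.5 -147.5] 29.3
10 [ 506.9 -155.2] 21.1
11 [ 495.3 -161.3] 12.8
12 [ 482.9 -165.6] 4.6
```

```bash
python3 -m jog '[{"tx":8.4,"ty":4.6,"tz":-15,"rx":0,"ry":0,"rz":8.58,"jaw":-1},{"tx":8.4,"ty":4.6,"tz":-15,"rx":0,"ry":0,"rz":8.58,"jaw":-1},{"tx":8.4,"ty":4.6,"tz":-15,"rx":0,"ry":0,"rz":8.58,"jaw":-1},{"tx":8.4,"ty":4.6,"tz":-15,"rx":0,"ry":0,"rz":8.58,"jaw":-1},{"tx":8.4,"ty":4.6,"tz":-15,"rx":0,"ry":0,"rz":8.58,"jaw":-1},{"tx":8.4,"ty":4.6,"tz":-15,"rx":0,"ry":0,"rz":8.58,"jaw":-1},{"tx":8.4,"ty":4.6,"tz":-15,"rx":0,"ry":0,"rz":8.58,"jaw":-1},{"tx":8.4,"ty":4.6,"tz":-15,"rx":0,"ry":0,"rz":8.58,"jaw":-1},{"tx":8.4,"ty":4.6,"tz":-15,"rx":0,"ry":0,"rz":8.58,"jaw":-1},{"tx":8.4,"ty":4.6,"tz":-15,"rx":0,"ry":0,"rz":8.58,"jaw":-1},{"tx":8.4,"ty":4.6,"tz":-15,"rx":0,"ry":0,"rz":8.58,"jaw":-1},{"tx":8.4,"ty":4.6,"tz":-15,"rx":0,"ry":0,"rz":8.58,"jaw":-1}]'
python3 -m jog '[{"tx":0,"ty":0,"tz":0,"rx":0,"ry":0,"rz":0,"jaw":-1},{"tx":0,"ty":0,"tz":0,"rx":0,"ry":0,"rz":0,"jaw":-1},{"tx":0,"ty":0,"tz":0,"rx":0,"ry":0,"rz":0,"jaw":-1},{"tx":0,"ty":0,"tz":0,"rx":0,"ry":0,"rz":0,"jaw":-1}]'
python3 -c "from h import *; st()"
```

```text
clock: 4.0
tcp_pos: [538.8, -27.5, 130.7]
tool_rot: [0.621, 0.784, 0.0, 0.0]
contact_force: [0.2, 0.0, -0.1]
grip_width: 0.003
gripper_force: 0.0
clock: 4.4
tcp_pos: [538.6, -27.0, 132.1]
tool_rot: [0.624, 0.782, 0.0, 0.001]
contact_force: [0.1, 0.2, -0.1]
grip_width: 0.004
gripper_force: 0.0
t 4.4 tcp [538.6 -27.  132.1] yaw 102.8 F [ 0.1  0.2 -0.1] seatframe [ -5.  -13.8]
```

```bash
python3 -m jog '[{"tx":0,"ty":0,"tz":-20,"rx":0,"ry":0,"rz":0,"jaw":-1},{"tx":0,"ty":0,"tz":-25,"rx":0,"ry":0,"rz":0,"jaw":-1},{"tx":0,"ty":0,"tz":-25,"rx":0,"ry":0,"rz":0,"jaw":-1},{"tx":0,"ty":0,"tz":-15,"rx":0,"ry":0,"rz":0,"jaw":-1},{"tx":0,"ty":0,"tz":-6,"rx":0,"ry":0,"rz":0,"jaw":-1},{"tx":0,"ty":0,"tz":0,"rx":0,"ry":0,"rz":0,"jaw":-1},{"tx":0,"ty":0,"tz":0,"rx":0,"ry":0,"rz":0,"jaw":-1},{"tx":1,"ty":-3,"tz":0,"rx":0,"ry":0,"rz":0,"jaw":-1},{"tx":1,"ty":-3,"tz":0,"rx":0,"ry":0,"rz":0,"jaw":-1},{"tx":1,"ty":-3,"tz":0,"rx":0,"ry":0,"rz":0,"jaw":-1},{"tx":1,"ty":-3,"tz":0,"rx":0,"ry":0,"rz":0,"jaw":-1}]'
python3 -m jog '[{"tx":1.5,"ty":-4,"tz":0,"rx":0,"ry":0,"rz":-2.7,"jaw":-1},{"tx":1.5,"ty":-4.2,"tz":0,"rx":0,"ry":0,"rz":-2.7,"jaw":-1},{"tx":1.2,"ty":-4.2,"tz":0,"rx":0,"ry":0,"rz":-2.7,"jaw":-1}]'
python3 -c "from h import *; st()"
```

```text
clock: 5.5
tcp_pos: [542.8, -38.9, 40.5]
tool_rot: [0.623, 0.782, 0.0, 0.0]
contact_force: [0.2, 0.3, 0.0]
grip_width: 0.001
gripper_force: 0.2
clock: 5.8
tcp_pos: [547.1, -50.9, 40.4]
tool_rot: [0.677, 0.736, 0.0, -0.0]
contact_force: [0.3, 3.2, 1.3]
grip_width: -0.003
gripper_force: 1.4
t 5.8 tcp [547.1 -50.9  40.4] yaw 94.8 F [0.3 3.2 1.3] seatframe [  0.7 -38.5]
```

```bash
python3 -m jog '[{"tx":1.4,"ty":-6.4,"tz":0,"rx":0,"ry":0,"rz":-4.1,"jaw":-1},{"tx":1.3,"ty":-6.4,"tz":0,"rx":0,"ry":0,"rz":-4.1,"jaw":-1},{"tx":0.4,"ty":-6.5,"tz":0,"rx":0,"ry":0,"rz":-4.1,"jaw":-1},{"tx":0.4,"ty":-6.6,"tz":0,"rx":0,"ry":0,"rz":-4.1,"jaw":-1},{"tx":-0.5,"ty":-6.5,"tz":0,"rx":0,"ry":0,"rz":-4.1,"jaw":-1},{"tx":-0.6,"ty":-6.6,"tz":0,"rx":0,"ry":0,"rz":-4.1,"jaw":-1},{"tx":-1.5,"ty":-6.4,"tz":0,"rx":0,"ry":0,"rz":-4.1,"jaw":-1},{"tx":-1.5,"ty":-6.4,"tz":0,"rx":0,"ry":0,"rz":-4.1,"jaw":-1},{"tx":-2.3,"ty":-6.2,"tz":0,"rx":0,"ry":0,"rz":-4.1,"jaw":-1},{"tx":-2.4,"ty":-6.1,"tz":0,"rx":0,"ry":0,"rz":-4.1,"jaw":-1}]'
python3 -c "
from h import *
s=st(); d=s['tcp_pos'][:2]-PIV; print(np.hypot(*d),np.degrees(np.arctan2(d[1],d[0])))
im=grab('wrist'); print([(np.round(toworld(im,e['xyz'])),e['score']) for e in spot_in('wrist','post')][:2])"
```

```text
clock: 6.8
tcp_pos: [541.7, -115.4, 40.3]
tool_rot: [0.892, 0.452, 0.0, -0.0]
contact_force: [1.6, 1.7, -1.6]
grip_width: -0.002
gripper_force: 0.7
t 6.8 tcp [ 541.7 -115.4   40.3] yaw 53.7 F [ 1.6  1.7 -1.6] seatframe [ -11.7 -102. ]
91.32832134784726 -24.66850292783887
[(array([493., -99.,  36.]), 0.56)]
```

```bash
python3 -m jog '[{"tx":-3.2,"ty":-5.7,"tz":0,"rx":0,"ry":0,"rz":-4.1,"jaw":-1},{"tx":-3.3,"ty":-5.7,"tz":0,"rx":0,"ry":0,"rz":-4.1,"jaw":-1},{"tx":-4,"ty":-5.2,"tz":0,"rx":0,"ry":0,"rz":-4.1,"jaw":-1},{"tx":-4,"ty":-5.2,"tz":0,"rx":0,"ry":0,"rz":-4.1,"jaw":-1},{"tx":-4.7,"ty":-4.6,"tz":0,"rx":0,"ry":0,"rz":-4.1,"jaw":-1},{"tx":-4.8,"ty":-4.6,"tz":0,"rx":0,"ry":0,"rz":-4.1,"jaw":-1},{"tx":-5.3,"ty":-3.9,"tz":0,"rx":0,"ry":0,"rz":-4.1,"jaw":-1},{"tx":-5.3,"ty":-3.8,"tz":0,"rx":0,"ry":0,"rz":-4.1,"jaw":-1},{"tx":-5.8,"ty":-3.1,"tz":0,"rx":0,"ry":0,"rz":-4.1,"jaw":-1},{"tx":-5.8,"ty":-3,"tz":0,"rx":0,"ry":0,"rz":-4.1,"jaw":-1},{"tx":-4,"ty":-1.5,"tz":0,"rx":0,"ry":0,"rz":-3,"jaw":-1}]'
python3 -c "
from h import *
s=st(); print(s['qpos'].round(2))"
```

```text
clock: 8.0
tcp_pos: [491.4, -161.5, 40.4]
tool_rot: [0.996, 0.086, 0.0, 0.0]
contact_force: [1.4, -0.4, 0.0]
grip_width: 0.001
gripper_force: 0.7
t 8.0 tcp [ 491.4 -161.5   40.4] yaw 9.8 F [ 1.4 -0.4  0. ] seatframe [ -66.7 -142.3]
[-0.48  0.39 -0.42  0.76  0.    2.49]
```

```bash
python3 -m jog '[{"tx":5,"ty":0,"tz":0,"rx":0,"ry":0,"rz":0,"jaw":-1},{"tx":5,"ty":0,"tz":5,"rx":0,"ry":0,"rz":0,"jaw":-1},{"tx":0,"ty":0,"tz":30,"rx":0,"ry":0,"rz":0,"jaw":-1},{"tx":0,"ty":10,"tz":25,"rx":0,"ry":0,"rz":0,"jaw":-1},{"tx":-5.4,"ty":25,"tz":0,"rx":0,"ry":0,"rz":-1.5,"jaw":-1},{"tx":-10,"ty":35,"tz":0,"rx":0,"ry":0,"rz":-1,"jaw":-1},{"tx":-10,"ty":35,"tz":0,"rx":0,"ry":0,"rz":-1,"jaw":-1},{"tx":-2,"ty":23,"tz":-10,"rx":0,"ry":0,"rz":0,"jaw":-1},{"tx":0,"ty":0,"tz":-20,"rx":0,"ry":0,"rz":0,"jaw":-1},{"tx":0,"ty":0,"tz":-20,"rx":0,"ry":0,"rz":0,"jaw":-1},{"tx":0,"ty":0,"tz":0,"rx":0,"ry":0,"rz":0,"jaw":-1},{"tx":0,"ty":0,"tz":0,"rx":0,"ry":0,"rz":0,"jaw":-1}]'
python3 -c "
from h import *
s=st()"
```

```text
clock: 9.2
tcp_pos: [474.3, -33.2, 50.8]
tool_rot: [0.998, 0.056, -0.0, -0.0]
contact_force: [0.6, 0.0, 0.6]
grip_width: 0.005
gripper_force: 0.0
t 9.2 tcp [474.3 -33.2  50.8] yaw 6.5 F [0.6 0.  0.6] seatframe [-69.6 -12.9]
```

```bash
python3 -m jog '[{"tx":0,"ty":0,"tz":-15,"rx":0,"ry":0,"rz":0,"jaw":-1},{"tx":0,"ty":0,"tz":-10,"rx":0,"ry":0,"rz":0,"jaw":-1},{"tx":0,"ty":0,"tz":-5.5,"rx":0,"ry":0,"rz":0,"jaw":-1},{"tx":0,"ty":0,"tz":0,"rx":0,"ry":0,"rz":0,"jaw":-1},{"tx":0,"ty":0,"tz":0,"rx":0,"ry":0,"rz":0,"jaw":-1}]'
python3 -m jog '[{"tx":2,"ty":0.2,"tz":0,"rx":0,"ry":0,"rz":0,"jaw":-1},{"tx":2,"ty":0.2,"tz":0,"rx":0,"ry":0,"rz":0,"jaw":-1},{"tx":2,"ty":0.2,"tz":0,"rx":0,"ry":0,"rz":0,"jaw":-1}]'
python3 -m jog '[{"tx":2,"ty":0.2,"tz":0,"rx":0,"ry":0,"rz":0,"jaw":-1},{"tx":2,"ty":0.2,"tz":0,"rx":0,"ry":0,"rz":0,"jaw":-1}]'
python3 -m jog '[{"tx":2,"ty":0.2,"tz":0,"rx":0,"ry":0,"rz":0,"jaw":-1},{"tx":2,"ty":0.2,"tz":0,"rx":0,"ry":0,"rz":0,"jaw":-1}]'
python3 -c "
from h import *
s=st()"
```

```text
clock: 9.7
tcp_pos: [474.1, -33.4, 20.1]
tool_rot: [0.998, 0.056, 0.0, 0.0]
contact_force: [-0.3, 0.2, -0.6]
grip_width: 0.001
gripper_force: 0.0
clock: 10.0
tcp_pos: [480.3, -32.7, 20.0]
tool_rot: [0.998, 0.056, 0.0, 0.0]
contact_force: [0.6, 0.6, -0.3]
grip_width: -0.001
gripper_force: 0.0
clock: 10.2
tcp_pos: [483.7, -32.2, 19.7]
tool_rot: [0.998, 0.056, -0.0, -0.0]
contact_force: [-3.1, 0.6, 2.0]
grip_width: -0.0
gripper_force: 1.4
clock: 10.4
tcp_pos: [487.8, -31.8, 19.7]
tool_rot: [0.998, 0.056, -0.0, -0.0]
contact_force: [-2.1, 0.2, 1.0]
grip_width: 0.001
gripper_force: 1.4
t 10.4 tcp [487.8 -31.8  19.7] yaw 6.4 F [-2.1  0.2  1. ] seatframe [-56. -13.]
```

```bash
python3 -m jog '[{"tx":2,"ty":0.2,"tz":0,"rx":0,"ry":0,"rz":0,"jaw":-1},{"tx":2,"ty":0.2,"tz":0,"rx":0,"ry":0,"rz":0,"jaw":-1}]'
python3 -m jog '[{"tx":1,"ty":0.1,"tz":0,"rx":0,"ry":0,"rz":0,"jaw":-1},{"tx":1,"ty":0.1,"tz":0,"rx":0,"ry":0,"rz":0,"jaw":-1}]'
python3 -m jog '[{"tx":1,"ty":0.1,"tz":0,"rx":0,"ry":0,"rz":0,"jaw":-1},{"tx":1,"ty":0.1,"tz":0,"rx":0,"ry":0,"rz":0,"jaw":-1}]'
python3 -c "
from h import *
s=st()"
```

```text
clock: 10.6
tcp_pos: [492.0, -31.5, 19.8]
tool_rot: [0.998, 0.056, -0.0, -0.0]
contact_force: [-2.6, 0.7, 1.7]
grip_width: -0.003
gripper_force: 1.2
clock: 10.8
tcp_pos: [494.0, -31.3, 19.8]
tool_rot: [0.998, 0.056, -0.0, 0.0]
contact_force: [-2.1, -1.1, 1.7]
grip_width: -0.003
gripper_force: 1.3
clock: 11.0
tcp_pos: [495.3, -31.0, 19.6]
tool_rot: [0.998, 0.056, -0.001, -0.0]
contact_force: [-8.5, -0.2, 5.8]
grip_width: 0.001
gripper_force: 4.1
t 11.0 tcp [495.3 -31.   19.6] yaw 6.4 F [-8.5 -0.2  5.8] seatframe [-48.5 -13. ]
```

```bash
python3 -m jog '[{"tx":0,"ty":0,"tz":0,"rx":0,"ry":0,"rz":0,"jaw":-1}]'
python3 -m jog '[{"tx":0.5,"ty":0.05,"tz":0,"rx":0,"ry":0,"rz":0,"jaw":-1},{"tx":0,"ty":0,"tz":0,"rx":0,"ry":0,"rz":0,"jaw":-1}]'
python3 -c "
from h import *
s=st()"
```

```text
clock: 11.1
tcp_pos: [495.2, -31.0, 19.7]
tool_rot: [0.998, 0.056, -0.001, -0.0]
contact_force: [-6.6, -0.4, 3.7]
grip_width: 0.003
gripper_force: 3.0
clock: 11.3
tcp_pos: [495.3, -31.0, 19.6]
tool_rot: [0.998, 0.056, -0.001, -0.0]
contact_force: [-9.0, -0.2, 5.9]
grip_width: 0.003
gripper_force: 4.1
t 11.3 tcp [495.3 -31.   19.6] yaw 6.4 F [-9.  -0.2  5.9] seatframe [-48.5 -13. ]
```

```bash
python3 -m jog '[{"tx":-3,"ty":-0.3,"tz":0,"rx":0,"ry":0,"rz":0,"jaw":-1},{"tx":-8,"ty":-0.9,"tz":10,"rx":0,"ry":0,"rz":0,"jaw":-1},{"tx":-10,"ty":0,"tz":30,"rx":0,"ry":0,"rz":0,"jaw":-1},{"tx":-10,"ty":0,"tz":30,"rx":0,"ry":0,"rz":0,"jaw":-1},{"tx":-10,"ty":0,"tz":20,"rx":0,"ry":0,"rz":0,"jaw":-1},{"tx":0,"ty":0,"tz":0,"rx":0,"ry":0,"rz":0,"jaw":-1},{"tx":0,"ty":0,"tz":0,"rx":0,"ry":0,"rz":0,"jaw":-1},{"tx":0,"ty":0,"tz":0,"rx":0,"ry":0,"rz":0,"jaw":-1}]' | head -2
cat >> h.py <<'E'
def look(name):
    im=grab("wrist"); cv2.imwrite(f"pics/{name}.png",im["pixels"][:,:,::-1]); st()
    W=cloud(im); S=(W[...,:2]-SEAT)@R; z=W[...,2]
    roi=(abs(S[...,0])<75)&(abs(S[...,1])<90)&(z<40)
    for lo,hi,t in((21.5,25.8,"plate"),(26.3,31.5,"bars")):
        n,l,s,c=cv2.connectedComponentsWithStats((roi&(z>lo)&(z<hi)).astype(np.uint8))
        for i in range(1,n):
            if s[i,4]>150: print(t,s[i],rect(S[l==i]),np.median(z[l==i]).round(1))
    return im,W,S
E
python3 -c "
from h import *
look('w3')"
```

```text
clock: 12.1
tcp_pos: [455.3, -32.2, 109.2]
t 12.15 tcp [455.2 -32.2 109. ] yaw 6.4 F [ 0.6  0.  -0.1] seatframe [-88.5  -9.8]
plate [  227    32   192   142 21604] (array([ -0.6, -14. ]), array([ 71.1, 100.5]), 1.69) 24.3
plate [203  76  10  93 199] (array([-9.7, 50.3]), array([49. ,  1.1]), 0.27) 23.7
bars [ 187    0  224   33 6988] (array([42.1, -0.7]), array([ 14.7, 112. ]), 0.13) 28.3
bars [ 265   64   59   64 2689] (array([4.5, 2.3]), array([30.8, 31.4]), 41.98) 27.4
bars [ 173   75   38   96 2678] (array([-9.9, 58. ]), array([49.7, 16.3]), 0.12) 28.3
```

View pics/w3.png

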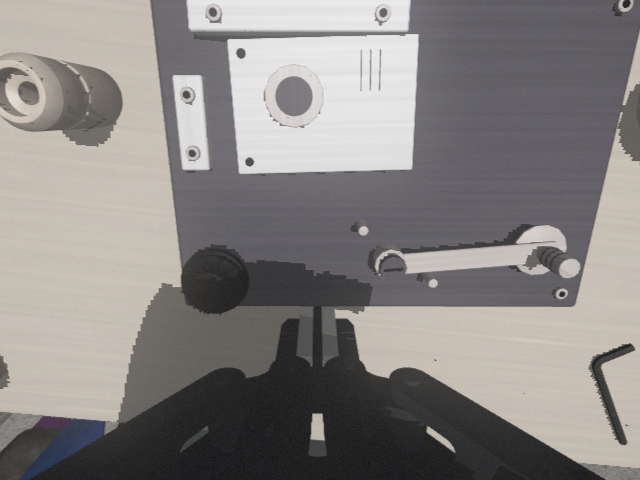

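Picture w3: the plate (corners ~(228,40),(418,35),(412,168),(238,173)) is at the rail but still turned 1.7°, and 14 mm short of the side stop. The clip is clear at lower right. Next I push it in y.

```bash
python3 -m jog '[{"tx":15,"ty":-15,"tz":0,"rx":0,"ry":0,"rz":0,"jaw":-1},{"tx":25,"ty":-20,"tz":0,"rx":0,"ry":0,"rz":0,"jaw":-1},{"tx":25,"ty":-20,"tz":0,"rx":0,"ry":0,"rz":0,"jaw":-1},{"tx":20,"ty":-16.3,"tz":0,"rx":0,"ry":0,"rz":0,"jaw":-1},{"tx":0,"ty":0,"tz":-20,"rx":0,"ry":0,"rz":0,"jaw":-1},{"tx":0,"ty":0,"tz":-25,"rx":0,"ry":0,"rz":0,"jaw":-1},{"tx":0,"ty":0,"tz":-25,"rx":0,"ry":0,"rz":0,"jaw":-1},{"tx":0,"ty":0,"tz":-12,"rx":0,"ry":0,"rz":0,"jaw":-1},{"tx":0,"ty":0,"tz":-6.5,"rx":0,"ry":0,"rz":0,"jaw":-1},{"tx":0,"ty":0,"tz":0,"rx":0,"ry":0,"rz":0,"jaw":-1},{"tx":0,"ty":0,"tz":0,"rx":0,"ry":0,"rz":0,"jaw":-1}]'
python3 -m jog '[{"tx":-0.2,"ty":2,"tz":0,"rx":0,"ry":0,"rz":0,"jaw":-1},{"tx":-0.2,"ty":2,"tz":0,"rx":0,"ry":0,"rz":0,"jaw":-1},{"tx":-0.2,"ty":2,"tz":0,"rx":0,"ry":0,"rz":0,"jaw":-1},{"tx":-0.2,"ty":2,"tz":0,"rx":0,"ry":0,"rz":0,"jaw":-1},{"tx":-0.2,"ty":2,"tz":0,"rx":0,"ry":0,"rz":0,"jaw":-1}]'
python3 -m jog '[{"tx":-0.2,"ty":2,"tz":0,"rx":0,"ry":0,"rz":0,"jaw":-1},{"tx":-0.2,"ty":2,"tz":0,"rx":0,"ry":0,"rz":0,"jaw":-1}]'
python3 -c "
from h import *
s=st()"
```

```text
clock: 13.25
tcp_pos: [540.9, -103.7, 22.0]
tool_rot: [0.998, 0.056, 0.0, 0.0]
contact_force: [-0.5, -0.5, -0.4]
grip_width: -0.0
gripper_force: 0.0
clock: 13.75
tcp_pos: [539.4, -93.3, 21.4]
tool_rot: [0.998, 0.056, 0.0, 0.0]
contact_force: [-0.5, -0.1, 0.4]
grip_width: -0.003
gripper_force: 0.0
clock: 13.95
tcp_pos: [539.0, -89.4, 21.3]
tool_rot: [0.998, 0.056, 0.0, 0.0]
contact_force: [0.4, 0.6, 0.1]
grip_width: 0.002
gripper_force: 0.0
t 13.95 tcp [539.  -89.4  21.3] yaw 6.4 F [0.4 0.6 0.1] seatframe [-11.5 -75.9]
```

```bash
python3 -m jog '[{"tx":0,"ty":0,"tz":-1.5,"rx":0,"ry":0,"rz":0,"jaw":-1},{"tx":-0.2,"ty":2,"tz":0,"rx":0,"ry":0,"rz":0,"jaw":-1},{"tx":-0.2,"ty":2,"tz":0,"rx":0,"ry":0,"rz":0,"jaw":-1}]'
python3 -m jog '[{"tx":-0.2,"ty":2,"tz":0,"rx":0,"ry":0,"rz":0,"jaw":-1},{"tx":-0.2,"ty":2,"tz":0,"rx":0,"ry":0,"rz":0,"jaw":-1}]'
python3 -m jog '[{"tx":-0.2,"ty":2,"tz":0,"rx":0,"ry":0,"rz":0,"jaw":-1},{"tx":-0.2,"ty":2,"tz":0,"rx":0,"ry":0,"rz":0,"jaw":-1}]'
python3 -c "
from h import *
s=st()"
```

```text
clock: 14.25
tcp_pos: [538.5, -85.4, 19.7]
tool_rot: [0.998, 0.056, -0.0, -0.0]
contact_force: [-0.1, -0.0, 0.1]
grip_width: 0.001
gripper_force: 0.0
clock: 14.45
tcp_pos: [538.0, -81.5, 19.7]
tool_rot: [0.998, 0.056, -0.0, 0.0]
contact_force: [-1.0, -1.7, 0.4]
grip_width: 0.0
gripper_force: 0.8
clock: 14.65
tcp_pos: [537.6, -77.5, 19.7]
tool_rot: [0.998, 0.056, -0.0, 0.0]
contact_force: [-1.7, -3.0, -0.4]
grip_width: 0.002
gripper_force: 1.4
t 14.65 tcp [537.6 -77.5  19.7] yaw 6.4 F [-1.7 -3.  -0.4] seatframe [-11.6 -64. ]
```

```bash
python3 -m jog '[{"tx":-0.2,"ty":2,"tz":0,"rx":0,"ry":0,"rz":0,"jaw":-1},{"tx":-0.2,"ty":2,"tz":0,"rx":0,"ry":0,"rz":0,"jaw":-1},{"tx":-0.1,"ty":1,"tz":0,"rx":0,"ry":0,"rz":0,"jaw":-1}]'
python3 -m jog '[{"tx":-0.1,"ty":1,"tz":0,"rx":0,"ry":0,"rz":0,"jaw":-1},{"tx":-0.1,"ty":1,"tz":0,"rx":0,"ry":0,"rz":0,"jaw":-1}]'
python3 -c "
from h import *
s=st()"
```

```text
clock: 14.95
tcp_pos: [537.3, -72.3, 19.8]
tool_rot: [0.998, 0.056, 0.0, -0.0]
contact_force: [-2.1, -3.5, -1.0]
grip_width: -0.004
gripper_force: 1.1
clock: 15.15
tcp_pos: [537.1, -70.5, 19.8]
tool_rot: [0.998, 0.056, 0.0, -0.0]
contact_force: [-1.8, -2.8, -0.9]
grip_width: -0.0
gripper_force: 1.2
t 15.15 tcp [537.1 -70.5  19.8] yaw 6.4 F [-1.8 -2.8 -0.9] seatframe [-11.3 -56.9]
```

```bash
python3 -m jog '[{"tx":-0.1,"ty":1,"tz":0,"rx":0,"ry":0,"rz":0,"jaw":-1}]'
python3 -m jog '[{"tx":-0.1,"ty":1,"tz":0,"rx":0,"ry":0,"rz":0,"jaw":-1}]'
python3 -m jog '[{"tx":0,"ty":0.5,"tz":0,"rx":0,"ry":0,"rz":0,"jaw":-1}]'
python3 -c "
from h import *
s=st();look('w4')"
```

```text
clock: 15.25
tcp_pos: [537.0, -69.5, 19.8]
tool_rot: [0.998, 0.056, 0.0, 0.0]
contact_force: [-1.3, -2.2, -0.9]
grip_width: -0.003
gripper_force: 1.1
clock: 15.35
tcp_pos: [537.0, -69.0, 19.8]
tool_rot: [0.998, 0.055, 0.0, 0.001]
contact_force: [-2.7, -9.4, -1.6]
grip_width: -0.008
gripper_force: 5.1
clock: 15.45
tcp_pos: [537.0, -69.0, 19.8]
tool_rot: [0.998, 0.055, -0.0, 0.001]
contact_force: [-2.8, -11.3, -1.4]
grip_width: -0.0
gripper_force: 5.9
t 15.45 tcp [537.  -69.   19.8] yaw 6.3 F [ -2.8 -11.3  -1.4] seatframe [-11.3 -55.4]
t 15.5 tcp [537.  -69.   19.8] yaw 6.3 F [ -1.4 -10.4  -1.8] seatframe [-11.2 -55.4]
plate [ 56 177 264   5 516] (array([51.1, -9.6]), array([93.6,  0.8]), 89.81) 23.7
plate [    0   225   335   161 33276] (array([0.1, 1.6]), array([ 69.4, 128. ]), 0.18) 24.3
bars [    0   179   321    46 13858] (array([43.4, -0.5]), array([ 16.1, 112.4]), 0.02) 28.3
bars [  86  258   86   77 4798] (array([ 6.3, 16.2]), array([31. , 32.2]), 38.82) 27.5
bars [   0  275   62  114 4403] (array([-9.4, 58. ]), array([50.3, 17.7]), 0.08) 28.3
bars [300 307  36   9 213] (array([  1.6, -55.9]), array([13.1,  1.4]), 89.9) 29.0
```

```bash
python3 -m jog '[{"tx":0.2,"ty":-3,"tz":0,"rx":0,"ry":0,"rz":0,"jaw":-1},{"tx":0.6,"ty":-5,"tz":3,"rx":0,"ry":0,"rz":0,"jaw":-1},{"tx":0,"ty":0,"tz":20,"rx":0,"ry":0,"rz":0,"jaw":-1},{"tx":0,"ty":0,"tz":20,"rx":0,"ry":0,"rz":0,"jaw":-1},{"tx":-16,"ty":15,"tz":0,"rx":0,"ry":0,"rz":0,"jaw":-1},{"tx":-24,"ty":22,"tz":0,"rx":0,"ry":0,"rz":0,"jaw":-1},{"tx":-24,"ty":24,"tz":0,"rx":0,"ry":0,"rz":0,"jaw":-1},{"tx":0,"ty":0,"tz":0,"rx":0,"ry":0,"rz":0,"jaw":-1},{"tx":0,"ty":0,"tz":-15,"rx":0,"ry":0,"rz":0,"jaw":-1},{"tx":0,"ty":0,"tz":-18,"rx":0,"ry":0,"rz":0,"jaw":-1},{"tx":0,"ty":0,"tz":-10,"rx":0,"ry":0,"rz":0,"jaw":-1},{"tx":0,"ty":0,"tz":0,"rx":0,"ry":0,"rz":0,"jaw":-1}]'
python3 -m jog '[{"tx":0,"ty":0,"tz":0,"rx":0,"ry":0,"rz":0,"jaw":-1}]'
python3 -c "
from h import *
s=st()"
```

```text
clock: 16.7
tcp_pos: [473.3, -15.1, 18.9]
tool_rot: [0.998, 0.055, -0.001, -0.0]
contact_force: [-0.4, -0.4, 0.7]
grip_width: 0.005
gripper_force: 0.0
clock: 16.8
tcp_pos: [474.0, -15.2, 20.1]
tool_rot: [0.998, 0.055, 0.0, -0.0]
contact_force: [-0.4, -0.7, -0.3]
grip_width: -0.001
gripper_force: 0.0
t 16.8 tcp [474.  -15.2  20.1] yaw 6.4 F [-0.4 -0.7 -0.3] seatframe [-68.   5.]
```

```bash
python3 -m jog '[{"tx":2,"ty":0.2,"tz":0,"rx":0,"ry":0,"rz":0,"jaw":-1},{"tx":2,"ty":0.2,"tz":0,"rx":0,"ry":0,"rz":0,"jaw":-1},{"tx":2,"ty":0.2,"tz":0,"rx":0,"ry":0,"rz":0,"jaw":-1},{"tx":2,"ty":0.2,"tz":0,"rx":0,"ry":0,"rz":0,"jaw":-1},{"tx":2,"ty":0.2,"tz":0,"rx":0,"ry":0,"rz":0,"jaw":-1},{"tx":2,"ty":0.2,"tz":0,"rx":0,"ry":0,"rz":0,"jaw":-1},{"tx":2,"ty":0.2,"tz":0,"rx":0,"ry":0,"rz":0,"jaw":-1},{"tx":2,"ty":0.2,"tz":0,"rx":0,"ry":0,"rz":0,"jaw":-1}]' | sed -n 2,4p
python3 -m jog '[{"tx":1,"ty":0.1,"tz":0,"rx":0,"ry":0,"rz":0,"jaw":-1},{"tx":1,"ty":0.1,"tz":0,"rx":0,"ry":0,"rz":0,"jaw":-1}]' | sed -n 2,4p
python3 -m jog '[{"tx":1,"ty":0.1,"tz":0,"rx":0,"ry":0,"rz":0,"jaw":-1}]' | sed -n 2,4p
python3 -c "
from h import *
s=st()"
```

```text
tcp_pos: [489.9, -13.4, 19.8]
tool_rot: [0.998, 0.056, -0.0, -0.0]
contact_force: [-0.5, 0.5, -0.8]
tcp_pos: [491.8, -13.2, 19.7]
tool_rot: [0.998, 0.056, -0.0, -0.0]
contact_force: [0.2, 0.2, -0.8]
tcp_pos: [492.7, -13.1, 19.8]
tool_rot: [0.998, 0.056, -0.0, -0.0]
contact_force: [-0.7, 0.2, 0.9]
t 17.9 tcp [492.7 -13.1  19.8] yaw 6.4 F [-0.7  0.2  0.9] seatframe [-49.1   5. ]
```

```bash
python3 -m jog '[{"tx":1,"ty":0.1,"tz":0,"rx":0,"ry":0,"rz":0,"jaw":-1}]' | sed -n 2,4p
python3 -m jog '[{"tx":1,"ty":0.1,"tz":0,"rx":0,"ry":0,"rz":0,"jaw":-1}]' | sed -n 2,4p
python3 -m jog '[{"tx":1,"ty":0.1,"tz":0,"rx":0,"ry":0,"rz":0,"jaw":-1}]' | sed -n 2,4p
python3 -c "
from h import *
s=st()"
```

```text
tcp_pos: [493.7, -13.0, 19.8]
tool_rot: [0.998, 0.056, -0.0, -0.0]
contact_force: [-0.5, -0.0, -0.1]
tcp_pos: [494.4, -12.9, 19.7]
tool_rot: [0.998, 0.056, -0.0, 0.0]
contact_force: [-5.5, -1.2, 1.1]
tcp_pos: [494.5, -12.9, 19.5]
tool_rot: [0.998, 0.056, -0.001, 0.0]
contact_force: [-10.2, -2.7, 6.1]
t 18.2 tcp [494.5 -12.9  19.5] yaw 6.4 F [-10.2  -2.7   6.1] seatframe [-47.3   5.1]
```

```bash
python3 -m jog '[{"tx":-3,"ty":-0.3,"tz":0,"rx":0,"ry":0,"rz":0,"jaw":-1},{"tx":-8,"ty":-0.9,"tz":10,"rx":0,"ry":0,"rz":0,"jaw":-1},{"tx":-10,"ty":0,"tz":30,"rx":0,"ry":0,"rz":0,"jaw":-1},{"tx":-10,"ty":0,"tz":30,"rx":0,"ry":0,"rz":0,"jaw":-1},{"tx":-10,"ty":0,"tz":20,"rx":0,"ry":0,"rz":0,"jaw":-1},{"tx":0,"ty":0,"tz":0,"rx":0,"ry":0,"rz":0,"jaw":-1},{"tx":0,"ty":0,"tz":0,"rx":0,"ry":0,"rz":0,"jaw":-1},{"tx":0,"ty":0,"tz":0,"rx":0,"ry":0,"rz":0,"jaw":-1}]' | head -2
python3 -c "
from h import *
im,W,S=look('w5')
a=im['pixels'][0:220,150:440]; cv2.imwrite('pics/w5c.png',cv2.resize(a,None,fx=2.7,fy=2.7,interpolation=cv2.INTER_CUBIC)[:,:,::-1])"
```

```text
clock: 19.0
tcp_pos: [454.5, -14.0, 109.3]
t 19.05 tcp [454.5 -14.  109.1] yaw 6.4 F [-0.6  0.4  0.4] seatframe [-87.2   8.4]
plate [  228    34   213   138 21793] (array([ 0.5, -1.1]), array([ 70.3, 110.4]), 0.08) 24.2
bars [ 223    0  224   36 7571] (array([42.8, -0.7]), array([ 15.8, 112. ]), 0.01) 28.3
bars [ 273   63   58   64 2700] (array([ 6.2, 16.4]), array([30.6, 31.5]), 88.44) 27.5
bars [ 208   77   35   96 2625] (array([-9.8, 58.2]), array([16.5, 49.8]), 89.96) 28.3
```

View pics/w5c.png

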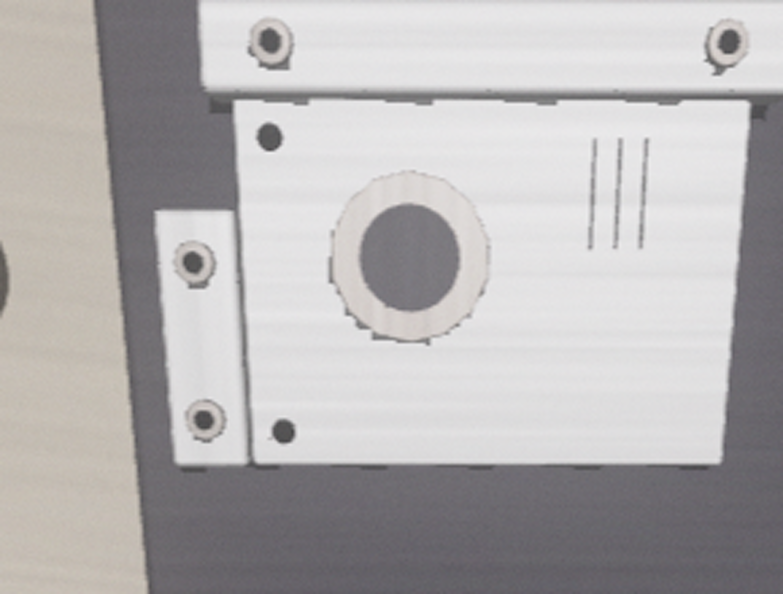

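The plate (crop corners ~(235,100),(750,100),(722,463),(252,463)) looks square and against both bars. One more gentle y-push to confirm.

```bash
python3 -m jog '[{"tx":15,"ty":-15,"tz":0,"rx":0,"ry":0,"rz":0,"jaw":-1},{"tx":25,"ty":-20,"tz":0,"rx":0,"ry":0,"rz":0,"jaw":-1},{"tx":25,"ty":-20,"tz":0,"rx":0,"ry":0,"rz":0,"jaw":-1},{"tx":23,"ty":-19,"tz":0,"rx":0,"ry":0,"rz":0,"jaw":-1},{"tx":0,"ty":0,"tz":-20,"rx":0,"ry":0,"rz":0,"jaw":-1},{"tx":0,"ty":0,"tz":-25,"rx":0,"ry":0,"rz":0,"jaw":-1},{"tx":0,"ty":0,"tz":-25,"rx":0,"ry":0,"rz":0,"jaw":-1},{"tx":0,"ty":0,"tz":-13,"rx":0,"ry":0,"rz":0,"jaw":-1},{"tx":0,"ty":0,"tz":-6,"rx":0,"ry":0,"rz":0,"jaw":-1},{"tx":0,"ty":0,"tz":0,"rx":0,"ry":0,"rz":0,"jaw":-1},{"tx":0,"ty":0,"tz":0,"rx":0,"ry":0,"rz":0,"jaw":-1}]' | head -2
python3 -m jog '[{"tx":-0.2,"ty":2,"tz":0,"rx":0,"ry":0,"rz":0,"jaw":-1},{"tx":-0.2,"ty":2,"tz":0,"rx":0,"ry":0,"rz":0,"jaw":-1},{"tx":-0.2,"ty":2,"tz":0,"rx":0,"ry":0,"rz":0,"jaw":-1},{"tx":-0.2,"ty":2,"tz":0,"rx":0,"ry":0,"rz":0,"jaw":-1},{"tx":-0.2,"ty":2,"tz":0,"rx":0,"ry":0,"rz":0,"jaw":-1},{"tx":-0.2,"ty":2,"tz":0,"rx":0,"ry":0,"rz":0,"jaw":-1},{"tx":-0.2,"ty":2,"tz":0,"rx":0,"ry":0,"rz":0,"jaw":-1},{"tx":-0.2,"ty":2,"tz":0,"rx":0,"ry":0,"rz":0,"jaw":-1}]' | sed -n 2,4p
python3 -c "
from h import *
s=st()"
```

```text
clock: 20.15
tcp_pos: [543.0, -88.1, 21.1]
tcp_pos: [541.1, -71.9, 20.8]
tool_rot: [0.998, 0.056, -0.0, -0.0]
contact_force: [0.9, -0.0, -0.2]
t 20.95 tcp [541.1 -71.9  20.8] yaw 6.4 F [ 0.9 -0.  -0.2] seatframe [ -7.5 -58.7]
```

```bash
python3 -m jog '[{"tx":-0.1,"ty":1,"tz":-0.5,"rx":0,"ry":0,"rz":0,"jaw":-1},{"tx":-0.1,"ty":1,"tz":0,"rx":0,"ry":0,"rz":0,"jaw":-1}]' | sed -n 2,4p
python3 -m jog '[{"tx":-0.1,"ty":1,"tz":0,"rx":0,"ry":0,"rz":0,"jaw":-1}]' | sed -n 2,4p
python3 -m jog '[{"tx":-0.1,"ty":0.7,"tz":0,"rx":0,"ry":0,"rz":0,"jaw":-1}]' | sed -n 2,4p
python3 -c "
from h import *
s=st()"
```

```text
tcp_pos: [540.9, -69.9, 20.2]
tool_rot: [0.998, 0.056, -0.0, -0.0]
contact_force: [1.3, -0.2, 0.2]
tcp_pos: [540.8, -69.0, 20.3]
tool_rot: [0.998, 0.056, -0.0, 0.0]
contact_force: [-0.4, 0.1, 0.0]
tcp_pos: [540.8, -68.8, 20.3]
tool_rot: [0.998, 0.055, -0.0, 0.001]
contact_force: [0.8, -6.1, -1.9]
t 21.35 tcp [540.8 -68.8  20.3] yaw 6.4 F [ 0.8 -6.1 -1.9] seatframe [ -7.5 -55.6]
```

```bash
python3 -m jog '[{"tx":0.2,"ty":-3,"tz":0,"rx":0,"ry":0,"rz":0,"jaw":-1},{"tx":0.6,"ty":-6,"tz":3,"rx":0,"ry":0,"rz":0,"jaw":-1},{"tx":0,"ty":0,"tz":30,"rx":0,"ry":0,"rz":0,"jaw":-1},{"tx":0,"ty":-5,"tz":40,"rx":0,"ry":0,"rz":1,"jaw":-1},{"tx":-20,"ty":-20,"tz":5,"rx":0,"ry":0,"rz":1,"jaw":-1},{"tx":-30,"ty":-25,"tz":0,"rx":0,"ry":0,"rz":1,"jaw":-1},{"tx":-30,"ty":-25,"tz":0,"rx":0,"ry":0,"rz":0.4,"jaw":-1},{"tx":-19,"ty":-17.6,"tz":0,"rx":0,"ry":0,"rz":0,"jaw":-1},{"tx":0,"ty":0,"tz":0,"rx":0,"ry":0,"rz":0,"jaw":-1},{"tx":0,"ty":0,"tz":0,"rx":0,"ry":0,"rz":0,"jaw":-1}]' | head -2
python3 -c "
from h import *
s=st();im=grab('wrist');W=cloud(im);x,y,z=W[...,0],W[...,1],W[...,2]
m=(np.hypot(x-474,y+166)<30)&(z>50)&(z<66);p=W[m].mean(0);print('post',m.sum(),p,rect(W[m][:,:2]))
d=p[:2]-PIV;a=np.arctan2(d[1],d[0]);print(np.hypot(*d),np.degrees(a),'joint',a-YAW+1.6)
S,zz=(W[...,:2]-SEAT)@R,z
"
```

```text
clock: 22.35
tcp_pos: [442.5, -170.5, 98.6]
t 22.35 tcp [ 442.5 -170.5   98.6] yaw 9.7 F [0.2 0.3 0.4] seatframe [-116.4 -145.9]
post 540 [ 477.5821256  -164.9362327    57.18621783] (array([ 476.9, -165.1]), array([11.8, 11.7]), 40.61)
89.6733682067125 -77.84543948819253 joint 0.1310359645429895
```

```bash
python3 -m jog '[{"tx":0,"ty":0,"tz":-20,"rx":0,"ry":0,"rz":1.2,"jaw":-1},{"tx":0,"ty":0,"tz":-20,"rx":0,"ry":0,"rz":1.3,"jaw":-1},{"tx":0,"ty":0,"tz":-12,"rx":0,"ry":0,"rz":0,"jaw":-1},{"tx":0,"ty":0,"tz":-6,"rx":0,"ry":0,"rz":0,"jaw":-1},{"tx":0,"ty":0,"tz":0,"rx":0,"ry":0,"rz":0,"jaw":-1},{"tx":4,"ty":0.3,"tz":0,"rx":0,"ry":0,"rz":0,"jaw":-1},{"tx":4,"ty":0.3,"tz":0,"rx":0,"ry":0,"rz":0,"jaw":-1},{"tx":4,"ty":0.4,"tz":0,"rx":0,"ry":0,"rz":0,"jaw":-1},{"tx":4,"ty":0.4,"tz":0,"rx":0,"ry":0,"rz":0,"jaw":-1}]'
python3 -c "
from h import *
s=st()
b=np.linspace(-77.8,23.5,25);P=np.array([PIV+90*unit(np.radians(v))-18*unit(np.radians(v+90)) for v in b])
for k in range(25): print(k,round(b[k]+90,1),P[k].round(1),(P[k]-P[k-1]).round(1) if k else '')
"
```

```text
clock: 23.3
tcp_pos: [459.1, -168.6, 40.6]
tool_rot: [0.994, 0.107, 0.0, 0.0]
contact_force: [-1.5, -0.8, 1.1]
grip_width: -0.001
gripper_force: 0.7
t 23.3 tcp [ 459.1 -168.6   40.6] yaw 12.3 F [-1.5 -0.8  1.1] seatframe [ -99.6 -145.8]
0 12.2 [ 460.1 -169. ] 
1 16.4 [ 466.9 -168.7] [6.8 0.4]
2 20.6 [ 473.6 -167.8] [6.7 0.8]
3 24.9 [ 480.2 -166.5] [6.6 1.3]
4 29.1 [ 486.7 -164.7] [6.5 1.8]
5 33.3 [ 493.1 -162.4] [6.4 2.3]
6 37.5 [ 499.2 -159.6] [6.2 2.8]
7 41.7 [ 505.2 -156.4] [6.  3.2]
8 46.0 [ 510.9 -152.8] [5.7 3.6]
9 50.2 [ 516.3 -148.7] [5.4 4. ]
10 54.4 [ 521.4 -144.3] [5.1 4.4]
11 58.6 [ 526.2 -139.5] [4.8 4.8]
12 62.8 [ 530.6 -134.4] [4.4 5.1]
13 67.1 [ 534.6 -128.9] [4.  5.4]
14 71.3 [ 538.2 -123.2] [3.6 5.7]
15 75.5 [ 541.3 -117.2] [3.2 6. ]
16 79.7 [ 544.1 -111. ] [2.7 6.2]
17 84.0 [ 546.3 -104.7] [2.3 6.4]
18 88.2 [548.1 -98.1] [1.8 6.5]
19 92.4 [549.4 -91.5] [1.3 6.6]
20 96.6 [550.2 -84.8] [0.8 6.7]
21 100.8 [550.5 -78. ] [0.3 6.8]
22 105.1 [550.3 -71.3] [-0.2  6.8]
23 109.3 [549.6 -64.5] [-0.7  6.7]
24 113.5 [548.4 -57.9] [-1.2  6.7]
```

```bash
python3 -m jog '[{"tx":6.8,"ty":0.4,"tz":0,"rx":0,"ry":0,"rz":4.2,"jaw":-1},{"tx":6.7,"ty":0.8,"tz":0,"rx":0,"ry":0,"rz":4.2,"jaw":-1},{"tx":6.6,"ty":1.3,"tz":0,"rx":0,"ry":0,"rz":4.2,"jaw":-1},{"tx":6.5,"ty":1.8,"tz":0,"rx":0,"ry":0,"rz":4.2,"jaw":-1},{"tx":6.4,"ty":2.3,"tz":0,"rx":0,"ry":0,"rz":4.2,"jaw":-1},{"tx":6.2,"ty":2.8,"tz":0,"rx":0,"ry":0,"rz":4.2,"jaw":-1},{"tx":6,"ty":3.2,"tz":0,"rx":0,"ry":0,"rz":4.2,"jaw":-1},{"tx":5.7,"ty":3.6,"tz":0,"rx":0,"ry":0,"rz":4.2,"jaw":-1},{"tx":5.4,"ty":4,"tz":0,"rx":0,"ry":0,"rz":4.2,"jaw":-1},{"tx":5.1,"ty":4.4,"tz":0,"rx":0,"ry":0,"rz":4.2,"jaw":-1}]'
python3 -c "
from h import *
s=st()"
```

```text
clock: 24.3
tcp_pos: [520.2, -143.8, 40.3]
tool_rot: [0.889, 0.457, -0.0, 0.0]
contact_force: [-1.2, -1.1, 0.5]
grip_width: -0.001
gripper_force: 0.7
t 24.3 tcp [ 520.2 -143.8   40.3] yaw 54.4 F [-1.2 -1.1  0.5] seatframe [ -36.2 -127.9]
```

```bash
python3 -m jog '[{"tx":4.8,"ty":4.8,"tz":0,"rx":0,"ry":0,"rz":4.2,"jaw":-1},{"tx":4.4,"ty":5.1,"tz":0,"rx":0,"ry":0,"rz":4.2,"jaw":-1},{"tx":4,"ty":5.4,"tz":0,"rx":0,"ry":0,"rz":4.2,"jaw":-1},{"tx":3.6,"ty":5.7,"tz":0,"rx":0,"ry":0,"rz":4.2,"jaw":-1},{"tx":3.2,"ty":6,"tz":0,"rx":0,"ry":0,"rz":4.2,"jaw":-1},{"tx":2.7,"ty":6.2,"tz":0,"rx":0,"ry":0,"rz":4.2,"jaw":-1}]' | sed -n 2,4p
python3 -m jog '[{"tx":1.2,"ty":3.2,"tz":0,"rx":0,"ry":0,"rz":2.1,"jaw":-1},{"tx":1.1,"ty":3.2,"tz":0,"rx":0,"ry":0,"rz":2.1,"jaw":-1},{"tx":0.9,"ty":3.2,"tz":0,"rx":0,"ry":0,"rz":2.1,"jaw":-1},{"tx":0.9,"ty":3.3,"tz":0,"rx":0,"ry":0,"rz":2.1,"jaw":-1},{"tx":0.7,"ty":3.3,"tz":0,"rx":0,"ry":0,"rz":2.1,"jaw":-1},{"tx":0.6,"ty":3.3,"tz":0,"rx":0,"ry":0,"rz":2.1,"jaw":-1}]' | sed -n 2,4p
python3 -c "
from h import *
s=st()"
```

```text
tcp_pos: [543.0, -110.6, 40.4]
tool_rot: [0.768, 0.64, -0.0, 0.0]
contact_force: [-0.5, -1.6, 0.3]
tcp_pos: [548.3, -91.2, 40.4]
tool_rot: [0.694, 0.72, -0.0, 0.0]
contact_force: [-0.4, -1.5, 0.2]
t 25.5 tcp [548.3 -91.2  40.4] yaw 92.2 F [-0.4 -1.5  0.2] seatframe [ -2.5 -78.7]
```

```bash
python3 -m jog '[{"tx":0.4,"ty":3.3,"tz":0,"rx":0,"ry":0,"rz":2.1,"jaw":-1},{"tx":0.4,"ty":3.4,"tz":0,"rx":0,"ry":0,"rz":2.1,"jaw":-1},{"tx":0.2,"ty":3.4,"tz":0,"rx":0,"ry":0,"rz":2.1,"jaw":-1}]' | sed -n 2,4p
python3 -m jog '[{"tx":0.1,"ty":3.4,"tz":0,"rx":0,"ry":0,"rz":2.1,"jaw":-1},{"tx":-0.1,"ty":3.4,"tz":0,"rx":0,"ry":0,"rz":2.1,"jaw":-1},{"tx":-0.1,"ty":3.4,"tz":0,"rx":0,"ry":0,"rz":2.1,"jaw":-1}]' | sed -n 2,4p
python3 -m jog '[{"tx":-0.3,"ty":3.4,"tz":0,"rx":0,"ry":0,"rz":2.1,"jaw":-1},{"tx":-0.4,"ty":3.3,"tz":0,"rx":0,"ry":0,"rz":2.1,"jaw":-1}]' | sed -n 2,4p
python3 -c "
from h import *
s=st()"
```

```text
tcp_pos: [549.7, -81.9, 40.7]
tool_rot: [0.653, 0.757, -0.001, 0.001]
contact_force: [-0.4, -6.7, 2.8]
tcp_pos: [549.6, -71.2, 40.6]
tool_rot: [0.611, 0.792, -0.0, 0.001]
contact_force: [0.5, -3.0, 0.8]
tcp_pos: [548.9, -64.5, 40.6]
tool_rot: [0.581, 0.814, -0.0, 0.001]
contact_force: [0.7, -2.2, 1.6]
t 26.3 tcp [548.9 -64.5  40.6] yaw 108.9 F [ 0.7 -2.2  1.6] seatframe [  1.1 -52.2]
```

```bash
python3 -m jog '[{"tx":-0.3,"ty":2,"tz":0,"rx":0,"ry":0,"rz":1.3,"jaw":-1},{"tx":-0.4,"ty":2,"tz":0,"rx":0,"ry":0,"rz":1.3,"jaw":-1}]' | sed -n 2,4p
python3 -m jog '[{"tx":-0.2,"ty":1,"tz":0,"rx":0,"ry":0,"rz":0.6,"jaw":-1},{"tx":-0.2,"ty":1,"tz":0,"rx":0,"ry":0,"rz":0.6,"jaw":-1}]' | sed -n 2,4p
python3 -m jog '[{"tx":-0.2,"ty":1,"tz":0,"rx":0,"ry":0,"rz":0.6,"jaw":-1}]' | sed -n 2,4p
python3 -c "
from h import *
s=st()"
```

```text
tcp_pos: [548.1, -60.3, 40.5]
tool_rot: [0.563, 0.827, 0.0, 0.001]
contact_force: [2.0, -2.6, 0.9]
tcp_pos: [547.3, -58.2, 40.3]
tool_rot: [0.554, 0.832, 0.0, 0.0]
contact_force: [2.5, -2.2, 0.6]
tcp_pos: [547.0, -57.2, 40.3]
tool_rot: [0.55, 0.835, 0.0, 0.0]
contact_force: [2.5, -0.9, 0.8]
t 26.8 tcp [547.  -57.2  40.3] yaw 113.3 F [ 2.5 -0.9  0.8] seatframe [ -0.1 -44.8]
```

```bash
python3 -m jog '[{"tx":-0.3,"ty":1,"tz":0,"rx":0,"ry":0,"rz":0,"jaw":-1}]' | sed -n 2,4p
python3 -m jog '[{"tx":-0.3,"ty":1,"tz":0,"rx":0,"ry":0,"rz":0,"jaw":-1}]' | sed -n 2,4p
python3 -c "
from h import *
s=st()"
```

```text
tcp_pos: [546.6, -56.2, 40.3]
tool_rot: [0.55, 0.835, 0.0, 0.0]
contact_force: [1.6, -1.8, 0.8]
tcp_pos: [546.3, -55.3, 40.3]
tool_rot: [0.55, 0.835, -0.0, 0.0]
contact_force: [2.2, -3.8, 1.1]
t 27.0 tcp [546.3 -55.3  40.3] yaw 113.3 F [ 2.2 -3.8  1.1] seatframe [ -0.5 -42.8]
```

```bash
python3 -m jog '[{"tx":-0.3,"ty":0.8,"tz":0,"rx":0,"ry":0,"rz":0,"jaw":-1}]' | sed -n 2,4p
python3 -m jog '[{"tx":-0.3,"ty":0.7,"tz":0,"rx":0,"ry":0,"rz":0,"jaw":-1}]' | sed -n 2,4p
python3 -c "
from h import *
s=st()"
```

```text
tcp_pos: [546.1, -54.7, 40.3]
tool_rot: [0.55, 0.835, -0.0, 0.0]
contact_force: [2.7, -5.9, 0.8]
tcp_pos: [545.9, -54.2, 40.4]
tool_rot: [0.55, 0.835, -0.0, 0.0]
contact_force: [2.8, -7.6, 0.2]
t 27.2 tcp [545.9 -54.2  40.4] yaw 113.2 F [ 2.8 -7.6  0.2] seatframe [ -0.8 -41.6]
```

```bash
python3 -m jog '[{"tx":-0.4,"ty":0.9,"tz":0,"rx":0,"ry":0,"rz":0,"jaw":-1}]' | sed -n 2,4p
python3 -m jog '[{"tx":0,"ty":0,"tz":0,"rx":0,"ry":0,"rz":0,"jaw":-1}]' | sed -n 2,4p
python3 -m jog '[{"tx":1,"ty":-3,"tz":0,"rx":0,"ry":0,"rz":0,"jaw":-1},{"tx":3,"ty":-8,"tz":0,"rx":0,"ry":0,"rz":0,"jaw":-1},{"tx":0,"ty":-20,"tz":10,"rx":0,"ry":0,"rz":-8,"jaw":-1},{"tx":-10,"ty":-20,"tz":25,"rx":0,"ry":0,"rz":-8.5,"jaw":-1},{"tx":-20,"ty":-15,"tz":30,"rx":0,"ry":0,"rz":-8.5,"jaw":-1},{"tx":-25,"ty":0,"tz":35,"rx":0,"ry":0,"rz":-8.5,"jaw":-1},{"tx":-25,"ty":10,"tz":35,"rx":0,"ry":0,"rz":-8.5,"jaw":-1},{"tx":-15,"ty":10,"tz":35,"rx":0,"ry":0,"rz":-8.5,"jaw":-1},{"tx":-15,"ty":10,"tz":20,"rx":0,"ry":0,"rz":-8.5,"jaw":-1},{"tx":0,"ty":10,"tz":0,"rx":0,"ry":0,"rz":-8.5,"jaw":-1},{"tx":0,"ty":10,"tz":0,"rx":0,"ry":0,"rz":-8.5,"jaw":-1},{"tx":0,"ty":10,"tz":0,"rx":0,"ry":0,"rz":-8.5,"jaw":-1}]'
python3 -m jog '[{"tx":0,"ty":0,"tz":0,"rx":0,"ry":0,"rz":-8.5,"jaw":-1},{"tx":0,"ty":0,"tz":0,"rx":0,"ry":0,"rz":-8.5,"jaw":-1},{"tx":0,"ty":0,"tz":0,"rx":0,"ry":0,"rz":0,"jaw":-1},{"tx":0,"ty":0,"tz":0,"rx":0,"ry":0,"rz":0,"jaw":-1},{"tx":0,"ty":0,"tz":0,"rx":0,"ry":0,"rz":0,"jaw":-1}]' | sed -n 2,2p
python3 -c "
from h import *
im,W,S=look('w6');x,y,z=W[...,0],W[...,1],W[...,2]
m=(np.hypot(x-540,y+40)<30)&(z>52)&(z<66);p=W[m].mean(0);print('post',m.sum(),p)
d=p[:2]-PIV;a=np.arctan2(d[1],d[0]);print(np.hypot(*d),'joint',a-YAW+1.6)
u,v=map(int,pix(im,[SEAT[0],SEAT[1]-20,24]));a=im['pixels'][max(0,v-110):v+110,max(0,u-140):u+140];print(u,v)
cv2.imwrite('pics/w6c.png',cv2.resize(a,None,fx=2.7,fy=2.7,interpolation=cv2.INTER_CUBIC)[:,:,::-1])
"
```

```text
tcp_pos: [545.7, -53.6, 40.4]
tool_rot: [0.55, 0.835, -0.001, 0.001]
contact_force: [4.3, -9.0, 0.1]
tcp_pos: [545.7, -53.6, 40.4]
tool_rot: [0.55, 0.835, -0.001, 0.001]
contact_force: [2.7, -7.1, -1.0]
clock: 28.6
tcp_pos: [438.9, -58.5, 230.3]
tool_rot: [0.969, 0.245, -0.0, -0.0]
contact_force: [-0.0, 0.8, 0.2]
grip_width: 0.001
gripper_force: 0.0
tcp_pos: [439.2, -58.9, 230.2]
t 29.15 tcp [439.3 -58.9 230.2] yaw 11.9 F [ 0.7 -0.3 -0.3] seatframe [-107.3  -34.6]
plate [ 222   24  140  107 8256] (array([ 0.4, -0.9]), array([110.5,  70.3]), 89.97) 24.2
bars [ 221    1  144   39 3237] (array([43., -1.]), array([111.4,  16.4]), 89.97) 28.2
bars [ 249   48   39   43 1171] (array([ 6.2, 16. ]), array([31.1, 30.7]), 3.3) 27.5
bars [ 206   51   21   67 1211] (array([-9.8, 57.9]), array([49.9, 15.9]), 0.06) 28.4
bars [302  68  39  41 503] (array([ -3.1, -27.6]), array([29.5, 31.2]), 17.44) 30.7
post 223 [540.38154593 -41.06861838  59.9414272 ]
89.34428699864714 joint 1.9069188840834679
311 85
```

View pics/w6c.png

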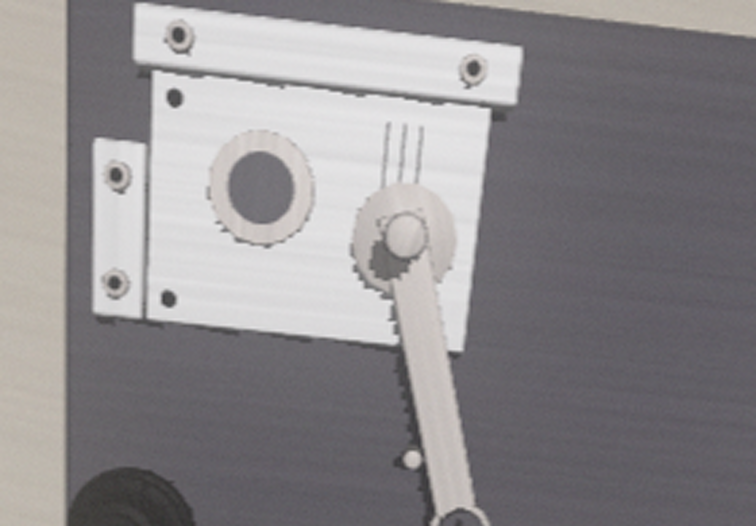

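The blade rests on its stop pin (412,458), with the toe on the plate (405,235). The plate is still square against both bars and the arm is clear, so I'm handing in.

```bash
python3 -c "
from h import *
print(job.close_job())"
```

```text
the job is handed in; nothing more can be done
None
```

The job is handed in at about 29 s: the last camera check showed the plate flush against the back rail and the side stop, and the clip fully on at about 1.9 rad. The highest push force I read was about 12 N, and nothing else was touched.

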